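# Hold a power pack down on slotted strut with a hammer-head bolt

## Task

Fasten the free notch of the black power pack's base plate to the strut under it: take the hammer-head bolt (the one with the bar grip), feel its head down through the open slot of the near strut beside the plate, give it a quarter turn clockwise and tug it up to feel the head catch under the lips. Then slide it along the strut fully home into the notch, with its washer on top of the plate, and let go, leaving it upright, finger-loose and still crosswise. Work gently, never forcing the bolt, and leave the other things on the table where they are.

Things in the scene. Friction and masses are not known exactly. Their poses are not given: they have to be found in the camera images.
- bolt: Hammer-head bolt standing upright on its head, 0.12-0.20 kg. Origin: centre of the head's underside; z up the bolt. Upward: steel head 8 mm thick, 34 long (along y) x 20.5 wide (x), two opposite corners cut back; round neck 8 across, z 8 to 23; fixed square washer 50 x 50, z 23 to 26; black bar grip z 26 to 52, 14 thick (x), 40 long (y). In the strut it turns only clockwise from above, to about 97 deg.
- bolt_grip (a point): Middle of the bolt's bar grip, 39 mm above the bolt's origin; axes as the bolt's.
- bay: Fixed assembly: black power pack on a steel base plate lying across two parallel struts that run along its y. Origin: on the table, under where the centre of the bolt's neck stands when home in the near (robot-side) notch; z up. Plate: z 41 to 45 mm, x -32 to 132, free edge at y = -20. The pack's box stands on it from y = 67 on, up to z = 114; a knob at y = 175 reaches z = 125.
- notch (a point): On the plate's top (z = 45 in the bay frame), 4 mm in front of the near notch's flat bottom, on its centreline: the bolt's neck centre when home. Axes as the bay's. The notch is 28 mm wide and opens to -y at the plate's edge, 20 mm away. With the washer on the plate the bolt's origin is at z = 22 mm. Far strut, at x = 100: its notch already holds such a bolt, set as wanted here.
- strut (a point): Nominal top of the near strut where it is bare, at x 0, y -85, z 41 mm in the bay frame; axes as the bay's. Steel channel 41 wide and high, y -150 to 225, ends capped; slot 22 mm wide between lips with square, barely rounded edges. Bolted down with slack: parallel to y, but the slot's centreline is anywhere from x -8 to +8 mm and that is not measured; feel or look for it.
- lips (a point): Nominal point in the near slot at the underside of the lips, x 0, y -85, z 34 mm in the bay frame. Inside, the channel is 36.3 mm wide, its floor at z = 2.5. The bolt goes in with its centre between y -120 and -50. Bolt origin z: 18 with the washer on the strut, 26 with the crosswise head pulled up against the lips; it must be carried at z 22 to 26 to pass its washer over the plate.
- round_bolt: bystander: bolt standing upright, round black knob 36 mm across, 34 x 34 mm square foot too wide for the slot, 52 mm tall. Leave it where it is.
- offcut: bystander: 90 mm offcut of strut lying on the table. Leave it where it is.
- handset: bystander: black hand controller 75 x 120 mm with a small lever. Leave it where it is.
- screwdriver: bystander: screwdriver, 170 mm, lying. Leave it where it is.
- tin: bystander: glass jar 56 mm across, 75 mm tall. Leave it where it is.
Not all that is in view belongs to the job. What is shaped like the bolt but green or orange is not meant.

How it is judged:
By the outcome, as a careful person would: the job done as asked, in the order asked, and still so for the second after the job is handed in, with the robot touching nothing.
It also fails if it takes over 72 s, if anything falls off the work surface, if the arm or the gripper's body presses on something with over 40 N, if the wrist force passes 120 N, or if a joint passes its speed limit or range.

## Robot

A 6-joint arm with a two-finger parallel gripper is mounted at the origin on the work surface. World frame = base frame: x ahead of the robot, y to its left, z up, the work surface at z = 0. Lengths are in m, angles in degrees, forces in N, time in s.
With the tool pointing down it reaches from about 0.25 to 0.725 m from the base axis. Payload 9.7 kg.
Tool frame: the origin (TCP) lies on the centre line of the jaws, within the pads' length; the fingertips stand 22 mm ahead of it and the grasp point (between the pads) lies 3 mm ahead of it; z points along the fingers, y is the direction in which the jaws open and shut (so a half turn about z gives the same grasp; the last joint's range is limited). The gripper opens to 85 mm and grips with 20 to 120 N. Pads are 22 mm wide; open, the fingers measure 114 mm over their backs; the gripper's body (76 mm by 85 mm) begins 54 mm behind the grasp point. The pads swing forward as they close: fully open they stand 13 mm farther back than shut.
Start: joints at [67.437, 4.979, 10.078, 95.1, 0, 90], TCP at [0.211, 0.508, 0.253] pointing down, gripper open.
Joint ranges: [-179.16, 179.16], [-48.56, 103.87], [-65.8, 70.77], [-126.05, 130.52], [-82.76, 87.17], [-180, 180]. Speed limits (degrees/s): [127.2, 127.2, 147.25, 180, 180, 180].

## Interface

Orientations are given as [roll, pitch, yaw] about the fixed x, y, z axes, in that order (R = Rz(yaw) Ry(pitch) Rx(roll)).
In Python, from workcell import get_obs, camera, camera_params, job_done gives the robot as it stands.
- The arm moves only by the tool servo_tool, never from a script. Its argument "steps" is a list of rows, each an object of numbers: "x", "y", "z": the shift along the world's x, y, z in mm; "yaw": the turn about the world's z in degrees. A call has 1 to 12 rows; each row is the pose to reach, as a shift and turn from the pose measured when the call began; what a row does not reach only later rows make up. A row lasts 1/8 s, in which the tool goes at most 62.5 mm and 10.7 degrees, less where a joint would pass 70% of its speed; a pose out of reach is approached as far as the arm can. A call with a gripper value outside its range is refused whole. "grip" is the finger opening in mm, from 0 to 85.4, set as the call begins (left out, the last holds). The fingers move at their own pace and stop on an object; "grip_force" is the grip in N (left out, the last holds). Time passes only in rows, so rows that repeat a pose let the fingers close. It gives the time, the measured TCP pose, the force and the opening at its end, in the units of the state.
- get_obs(): the state, without advancing time (a new reading comes with each control period).
- camera(name): name is "scene" or "side" or "wrist"; returns (picture, depth): 480x640x3 uint8, red, green, blue; 480x640 float32, m along the optical axis (not along the pixel's ray), 0 where there is no reading.
- camera_params(name): a dict with "intrinsics" (3x3 intrinsics, pixels), "rvec" (rotation vector, rad) and "tvec" (3), from world to camera coordinates, as OpenCV has them; the wrist camera has in their place "hand_eye" (4x4, takes a point from camera to tool coordinates, whose origin is the TCP and whose axes are the flange's). Camera axes: x right, y down, z forward; pixel columns grow to the right and rows downward; lengths in m; the calibration is good to about 2 mm. The wrist camera is an equidistant fisheye: a pixel r from the principal point sees the ray r / f radians off the axis. A picture is of the moment at which its call begins: read the wrist's pose just before it. camera_params takes no time and is no camera call.
- job_done(): hands the job in, once; it reports no verdict.
The state is a dict: "time": time; "q": joint angles; "qd": joint speeds; "joint_efforts": joint torques, N m; "ee_pos": TCP position; "tcp_rot": TCP orientation; "wrist_force": force on the tool from outside, world axes, zero at the start; "torque": the same for the moment, N m; "opening": finger opening in m.
Only numpy, scipy, OpenCV 4.12 (cv2) and the standard library are available. Lean on these libraries where they do the work, as an engineer would, in place of code of your own. Each camera call takes 0.05 s, during which the arm holds its last target.

## Working session

There is one attempt and no reset: what is moved stays moved. The work goes in short steps, Python scripts to look and compute and a tool call to move; the robot and the scene stay as the last step left them, time stands still between calls to the robot, and variables do not carry over. Pictures are saved under pics/ and viewed, and the job is handed in when it is done.

Besides the shell and the picture viewer there is one more tool, called after ">>>" by a JSON object that holds its "op" and its "data". servo_tool: Moves the arm, as the interface text tells. Its arguments: {"type":"object","properties":{"steps":{"type":"array"},"grip":{"type":"number"},"grip_force":{"type":"number"}},"required":["steps"]}

```bash
mkdir -p pics; ls
cat > h.py <<'E'
import numpy as np, cv2, json
from workcell import get_obs, camera, camera_params, job_done
from scipy.spatial.transform import Rotation as R
def save(n,im): cv2.imwrite(f'pics/{n}.png',im[:,:,::-1])
def grab(name,tag):
    o=get_obs(); p,d=camera(name); np.savez(f'{tag}.npz',p=p,d=d,pos=o['ee_pos'],rot=o['tcp_rot']); save(tag,p); return p,d
def load(tag):
    z=np.load(f'{tag}.npz'); return z['p'],z['d'],z['pos'],z['rot']
def ray(name,uv,pos=None,rot=None):
    P=camera_params(name); K=np.array(P['intrinsics']); uv=np.atleast_2d(uv).astype(float)
    if name!='wrist':
        Rm=cv2.Rodrigues(np.array(P['rvec'],float))[0]; t=np.array(P['tvec'],float).ravel()
        d=np.c_[(uv[:,0]-K[0,2])/K[0,0],(uv[:,1]-K[1,2])/K[1,1],np.ones(len(uv))]
        return -Rm.T@t, d@Rm
    x=(uv[:,0]-K[0,2])/K[0,0]; y=(uv[:,1]-K[1,2])/K[1,1]; r=np.hypot(x,y)+1e-12
    d=np.c_[np.sin(r)*x/r,np.sin(r)*y/r,np.cos(r)]
    H=np.array(P['hand_eye']); T=np.eye(4); T[:3,:3]=R.from_euler('xyz',rot,degrees=True).as_matrix(); T[:3,3]=pos
    M=T@H
    return M[:3,3], d@M[:3,:3].T
def onz(name,uv,z,pos=None,rot=None):
    c,d=ray(name,uv,pos,rot); return c+d*((z-c[2])/d[:,2])[:,None]
def dep(name,uv,dm):
    c,d=ray(name,uv); uv=np.atleast_2d(uv).astype(int); return c+d*dm[uv[:,1],uv[:,0]][:,None]
E
python3 - <<'E'
from h import *
print(get_obs())
for n in['scene','side','wrist']: grab(n,n+'0'); print(n,camera_params(n))
E
```

```text
pics
{'time': 0.0, 'q': array([6.74370962e+01, 5.01180566e+00, 1.00326729e+01, 9.50995034e+01,
       3.11632314e-05, 8.99979950e+01]), 'qd': array([ 0.11089101,  0.082239  , -0.05600443,  0.01034208, -0.03637605,
       -0.06292346]), 'joint_efforts': array([ 2.17886416e-03, -5.20386600e+01,  4.64801896e+01,  1.62706047e-02,
        6.44055331e-05,  1.60220713e-05]), 'ee_pos': array([0.2109534 , 0.50770964, 0.25256033]), 'tcp_rot': array([-1.79921364e+02, -3.39149869e-05,  1.57439101e+02]), 'wrist_force': array([0.61378673, 0.2058268 , 0.41157908]), 'torque': array([-0.0337299 , -0.03890596,  0.04220931]), 'opening': 0.0858124428133948}
scene {'intrinsics': array([[585.94776398,   0.        , 321.84914998],
       [  0.        , 585.94776398, 234.60414465],
       [  0.        ,   0.        ,   1.        ]]), 'rvec': array([ 1.61002973,  2.07210907, -0.73613585]), 'tvec': array([ 0.10848855, -0.38692103,  1.620861  ])}
side {'intrinsics': array([[504.76248717,   0.        , 321.7304483 ],
       [  0.        , 504.76248717, 251.94343758],
       [  0.        ,   0.        ,   1.        ]]), 'rvec': array([ 2.22324547, -0.82345973,  0.36585925]), 'tvec': array([-0.40450338,  0.29210367,  1.18522765])}
wrist {'intrinsics': array([[371.64829954,   0.        , 327.62195105],
       [  0.        , 371.64829954, 234.53422725],
       [  0.        ,   0.        ,   1.        ]]), 'hand_eye': array([[-1.23577254e-05, -9.49897108e-01, -3.12562770e-01,
         8.04506245e-02],
       [ 9.99999748e-01, -2.33514704e-04,  6.70128498e-04,
         1.88496593e-04],
       [-7.09541124e-04, -3.12562683e-01,  9.49896871e-01,
        -1.20240376e-01],
       [ 0.00000000e+00,  0.00000000e+00,  0.00000000e+00,
         1.00000000e+00]])}
```

View pics/scene0.png

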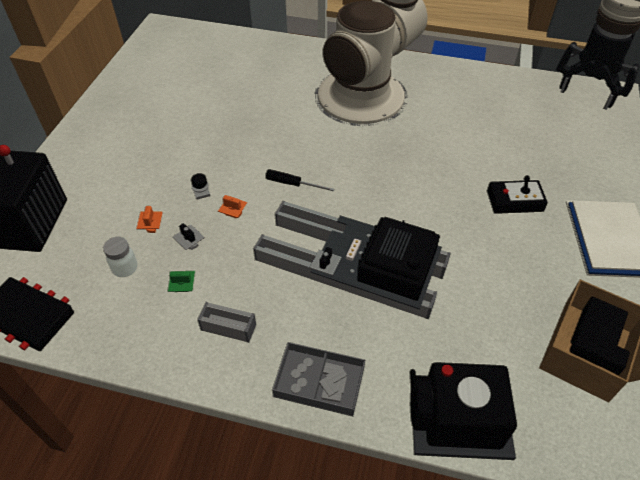

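View pics/side0.png

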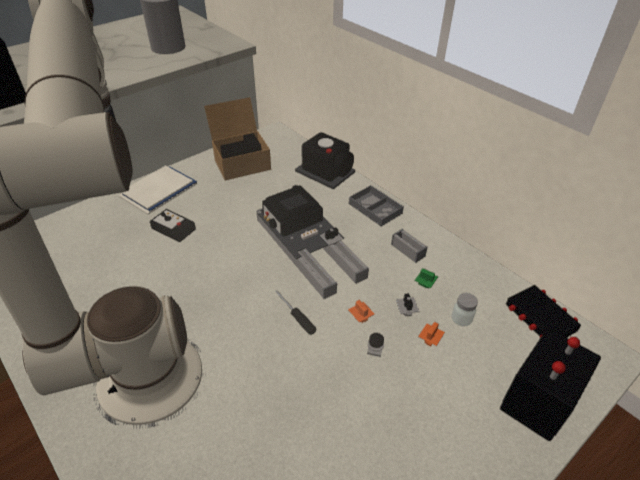

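View pics/wrist0.png

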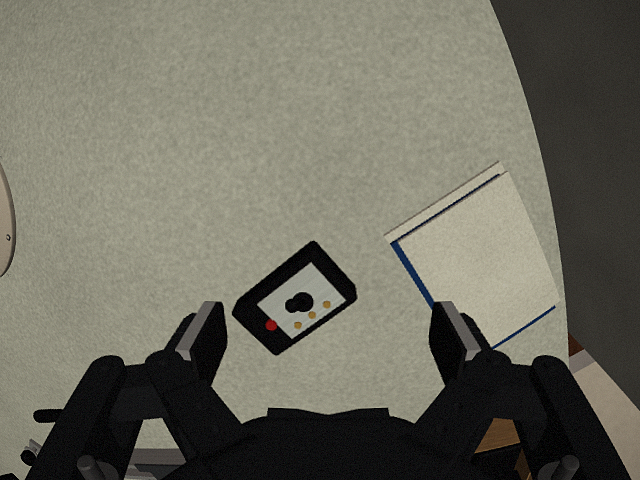

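Candidates in the scene view are the black bar-grip bolt on a grey washer at (187,235), the round-knob bolt at (200,186), orange lookalikes at (150,217) and (232,206), the green one at (181,281), and the bolt already set at (326,258). By the description I choose (187,235), and I'll check it in a crop.

Run:
```python
from h import *
p,d,_,_=load('scene0'); q,e,_,_=load('side0')
a=cv2.resize(p[170:300,130:350],None,fx=3.6,fy=3.6,interpolation=cv2.INTER_CUBIC); save('c1',a[:600,:800])
b=cv2.resize(q[170:360,240:490],None,fx=3.1,fy=3.1,interpolation=cv2.INTER_CUBIC); save('c2',b)
for uv in [(187,230),(187,238),(326,252),(276,206),(256,240),(343,222)]: print(uv,dep('scene',uv,d))
for uv in [(407,298),(407,308),(331,232),(329,290),(361,273)]: print(uv,dep('side',uv,e))
```

```text
(187, 230) [[ 0.61133299 -0.25202562  0.05283432]]
(187, 238) [[ 0.61915912 -0.25212119  0.03514368]]
(326, 252) [[0.60918145 0.0514834  0.07145087]]
(276, 206) [[ 4.54303717e-01 -1.06116181e-01  1.38609654e-04]]
(256, 240) [[ 0.56474842 -0.11790474  0.00401001]]
(343, 222) [[0.50211971 0.06285607 0.0464945 ]]
(407, 298) [[ 0.60287004 -0.25610891  0.05437694]]
(407, 308) [[ 0.59029586 -0.27046218  0.03734075]]
(331, 232) [[0.60625379 0.04222073 0.07567258]]
(329, 290) [[ 0.48545008 -0.08715321  0.02558537]]
(361, 273) [[ 0.59009322 -0.10176239  0.03218842]]
```

View pics/c1.png

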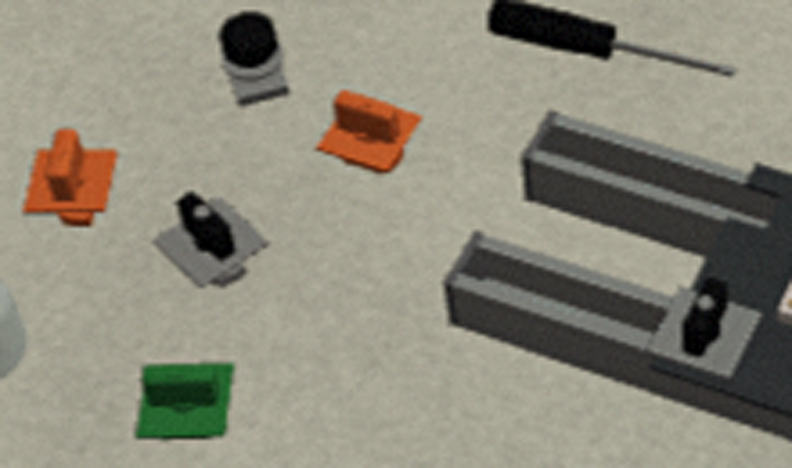

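View pics/c2.png

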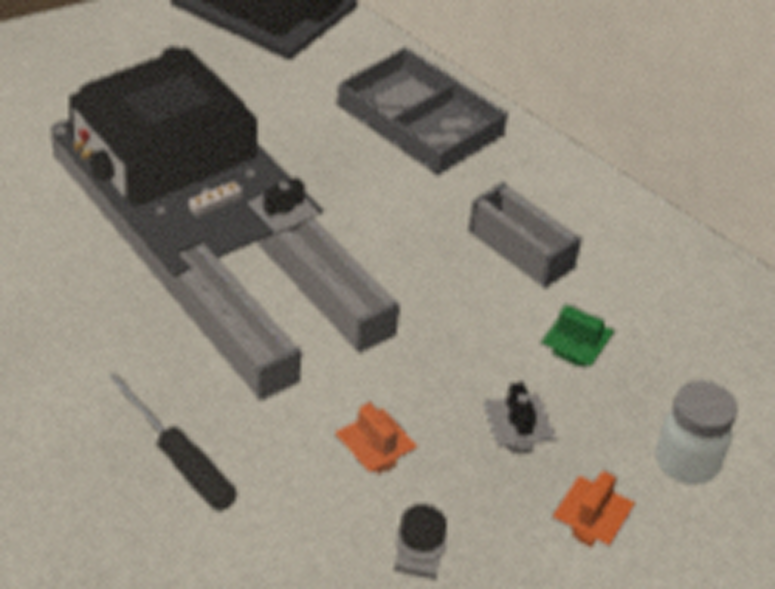

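>>> {"op": "servo_tool", "data": {"steps": [{"x": 27, "y": -52, "z": 0, "yaw": -6}, {"x": 54, "y": -104, "z": 0, "yaw": -12}, {"x": 81, "y": -156, "z": 0, "yaw": -18}, {"x": 108, "y": -208, "z": 0, "yaw": -24}, {"x": 135, "y": -260, "z": 0, "yaw": -31}, {"x": 162, "y": -312, "z": 0, "yaw": -37}, {"x": 189, "y": -364, "z": 0, "yaw": -43}, {"x": 216, "y": -416, "z": 0, "yaw": -49}, {"x": 243, "y": -468, "z": 0, "yaw": -55}, {"x": 270, "y": -520, "z": 0, "yaw": -61}, {"x": 290, "y": -560, "z": 0, "yaw": -67}, {"x": 290, "y": -560, "z": 0, "yaw": -67}]}}

```text
time: 1.65
ee_pos: [0.5016, -0.0546, 0.2518]
tcp_rot: [-179.9, 0.0, 90.2]
wrist_force: [0.2, 0.3, 0.7]
opening: 0.0854
```

Run:
```python
from h import *
o=get_obs(); print(o['time'],o['ee_pos'],o['tcp_rot'],o['q'],o['wrist_force']); p,d=grab('wrist','w1')
```

```text
1.65 [ 0.5015601  -0.05463062  0.25175064] [-1.79853122e+02  5.04114527e-03  9.01651050e+01] [-6.20512291e+00 -1.15303122e+00  3.60783290e+00  9.49062762e+01
 -2.13064984e-02  8.36298056e+01] [0.18497605 0.30699792 0.68232233]
```

View pics/w1.png

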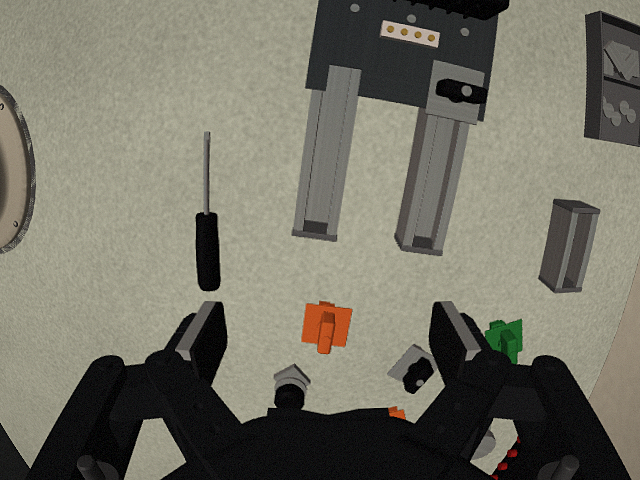

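Run:
```python
from h import *
p,d,_,_=load('w1')
save('c3',cv2.resize(p[50:250,280:500],None,fx=3,fy=3,interpolation=cv2.INTER_CUBIC))
save('c4',cv2.resize(p[330:410,370:450],None,fx=7,fy=7,interpolation=cv2.INTER_CUBIC))
print(d[200,315],d[300,100])
```

```text
0.37806386 0.42009842
```

View pics/c3.png

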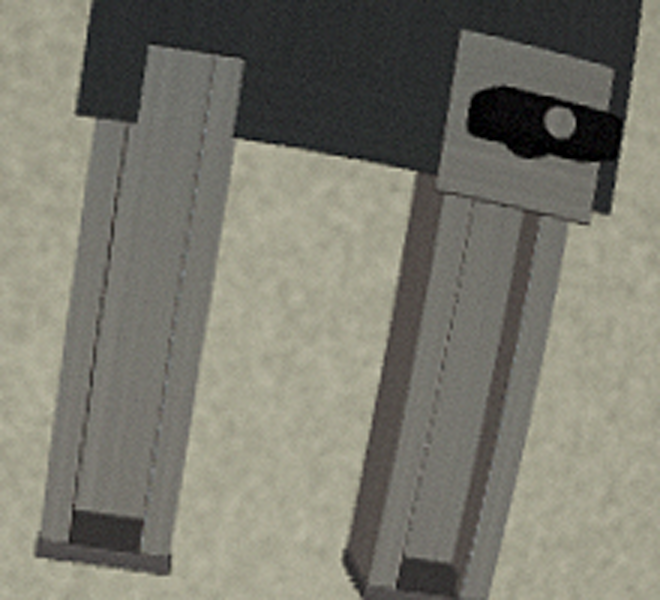

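View pics/c4.png

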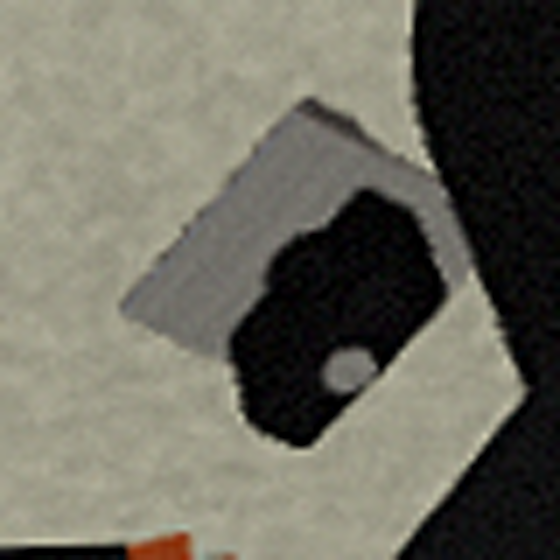

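Run:
```python
from h import *
p,d,pos,rot=load('w1')
def W(c,z): 
    c=np.array(c,float)/3+np.array([280,50]); return onz('wrist',c,z,pos,rot)
n=W([(138,122),(147,45),(243,60),(237,138),(77,115),(437,175)],.045)*1e3
print('notch/plate corners',n.round(1))
print(np.linalg.norm(n[2]-n[1]),np.linalg.norm(n[3]-n[0]),np.linalg.norm(n[0]-n[1]),np.linalg.norm(n[3]-n[2]))
s=W([(125,125),(72,510),(210,60),(145,515),(95,125),(42,535),(240,140),(168,550)],.041)*1e3
print('slot L,R, outer L,R',s.round(1))
for i in range(0,8,2):
  v=s[i]-s[i+1]; print(np.degrees(np.arctan2(v[1],v[0])))
v=n[2]-n[1]; print('notch ang',np.degrees(np.arctan2(v[1],v[0])));v=n[5]-n[4]; print(np.degrees(np.arctan2(v[1],v[0])))
# scene masks
for nm,z in (('scene',.052),('side',.052)):
    pp,dd,_,_=load(nm+'0')
g=np.array([[225,350],[305,445],[445,295],[370,190]])/7+np.array([370,330])
print('bar corners top?',(onz('wrist',g,.052,pos,rot)*1e3).round(1))
w=np.array([[120,310],[305,100],[350,370]])/7+np.array([370,330]); print(onz('wrist',w,.026,pos,rot)*1e3,onz('wrist',w[2:],.052,pos,rot)*1e3)
```

```text
notch/plate corners [[499.4  48.8  45. ]
 [501.9  71.6  45. ]
 [529.4  67.6  45. ]
 [527.9  44.4  45. ]
 [481.9  50.9  45. ]
 [587.3  36.   45. ]]
27.836955232159294 28.81143031797577 22.9875280986781 23.230525828056173
slot L,R, outer L,R [[495.6  48.2  41. ]
 [479.2 -68.6  41. ]
 [520.2  67.9  41. ]
 [501.8 -70.2  41. ]
 [486.9  48.2  41. ]
 [469.7 -76.7  41. ]
 [529.1  44.1  41. ]
 [509.  -81.5  41. ]]
82.01858939151822
82.40715737430237
82.17737896719747
80.9176833863391
notch ang -8.306611780010515
-8.04398732102755
bar corners top? [[ 585.3 -250.8   52. ]
 [ 601.6 -273.2   52. ]
 [ 620.8 -241.7   52. ]
 [ 605.1 -219.1   52. ]]
[[ 572.70767427 -262.94621608   26.        ]
 [ 599.8764368  -219.46718996   26.        ]
 [ 615.57274346 -279.6546677    26.        ]] [[ 606.977064   -256.71104963   52.        ]]
```

The picture shows the near strut's slot centre about 6 mm left of the notch centreline, the notch at crop (195,52), and the bolt at (415,372), with its bar at about 58°. Notch width 28, depth 23 and slot width 22 all agree with the sizes given. Next I'll go above the bolt.

>>> {"op": "servo_tool", "data": {"steps": [{"x": 21, "y": -40, "z": -5, "yaw": -8}, {"x": 42, "y": -80, "z": -20, "yaw": -16}, {"x": 63, "y": -120, "z": -45, "yaw": -24}, {"x": 84, "y": -160, "z": -75, "yaw": -32}, {"x": 105, "y": -199.6, "z": -100, "yaw": -32.2}, {"x": 105, "y": -199.6, "z": -100, "yaw": -32.2}], "grip": 50, "grip_force": 40}}

```text
time: 2.45
ee_pos: [0.6056, -0.2533, 0.1484]
tcp_rot: [-179.6, 0.0, 58.1]
wrist_force: [-0.3, 0.1, -0.8]
opening: 0.05
```

Run:
```python
from h import *
o=get_obs(); print(o['time'],o['ee_pos'],o['tcp_rot'],o['q'],o['wrist_force']); p,d=grab('wrist','w2')
```

```text
2.45 [ 0.60563941 -0.25329288  0.14836355] [-1.79567719e+02  3.42223884e-02  5.81132958e+01] [-2.27099320e+01  1.93927795e+01  1.53447544e+01  8.63841813e+01
  3.51566118e-02  9.91767687e+01] [-0.25820531  0.14263171 -0.83003326]
```

View pics/w2.png

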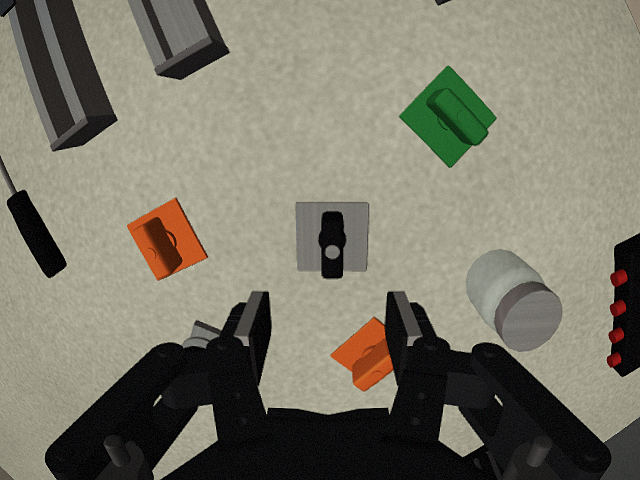

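Run:
```python
from h import *
p,d,pos,rot=load('w2')
hsv=cv2.cvtColor(p,cv2.COLOR_RGB2HSV)
P=onz('wrist',[(296,203),(368,203),(367.5,271),(296.5,271)],.026,pos,rot)*1e3; print(P.round(1),P.mean(0))
v=P[0]-P[3]; print(np.degrees(np.arctan2(v[1],v[0]))); v=P[1]-P[2]; print(np.degrees(np.arctan2(v[1],v[0])));v=P[1]-P[0];print(np.degrees(np.arctan2(v[1],v[0])))
B=onz('wrist',[(321,212),(343,212),(344,278),(322,278),(332,252)],.052,pos,rot)*1e3; print(B.round(1),B[:4].mean(0))
m=((hsv[...,0]<15)&(hsv[...,1]>150)).astype(np.uint8); cs,_=cv2.findContours(m,0,2)
for c in cs:
  if cv2.contourArea(c)>300: print('orange',(onz('wrist',c.reshape(-1,2)[::max(1,len(c)//8)],.026,pos,rot)*1e3).round(0)[:,:2].tolist())
```

```text
[[ 598.7 -222.    26. ]
 [ 639.8 -247.4   26. ]
 [ 614.7 -290.3   26. ]
 [ 571.6 -263.6   26. ]] [ 606.20995692 -255.83344454   26.        ]
56.981464049702474
59.67149382328468
-31.762911279812887
[[ 613.8 -230.7   52. ]
 [ 625.  -237.7   52. ]
 [ 603.1 -275.3   52. ]
 [ 591.1 -267.9   52. ]
 [ 605.9 -256.1   52. ]] [ 608.22725236 -252.91008061   52.        ]
orange [[599.0, -326.0], [559.0, -338.0], [556.0, -351.0], [554.0, -381.0], [566.0, -386.0], [585.0, -381.0], [593.0, -366.0], [598.0, -348.0], [603.0, -337.0]]
orange [[527.0, -172.0], [504.0, -169.0], [479.0, -168.0], [477.0, -189.0], [473.0, -212.0], [498.0, -217.0], [521.0, -220.0], [524.0, -202.0], [527.0, -178.0]]
```

>>> {"op": "servo_tool", "data": {"steps": [{"x": 1.1, "y": -1.7, "z": -40}, {"x": 1.1, "y": -1.7, "z": -75}, {"x": 1.1, "y": -1.7, "z": -92}, {"x": 1.1, "y": -1.7, "z": -96}, {"x": 1.1, "y": -1.7, "z": -96}]}}

```text
schema error: expected keys x, y, z, yaw
```

>>> {"op": "servo_tool", "data": {"steps": [{"z": 0}, {"z": 0}, {"z": 0}, {"z": 0}, {"z": 0}, {"z": 0}], "grip": 8, "grip_force": 40}}

```text
schema error: expected keys x, y, z, yaw
```

Run:
```python
from h import *
o=get_obs(); print(o['time'],o['ee_pos'],o['tcp_rot'],o['opening'],o['wrist_force'],o['torque']); p,d=grab('wrist','w3')
```

```text
2.5 [ 0.60568754 -0.25225072  0.15040045] [-1.79676251e+02 -1.25090733e-03  5.81584083e+01] 0.05010110773771162 [-1.0122367  -0.25828532  1.18351734] [0.02519152 0.07051031 0.01986611]
```

View pics/w3.png

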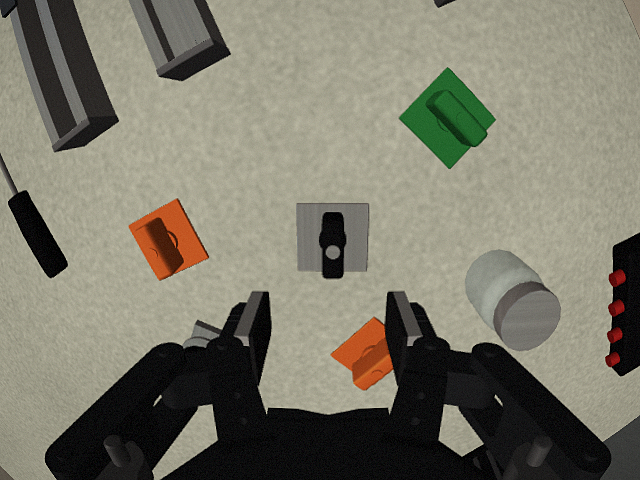

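>>> {"op": "servo_tool", "data": {"steps": [{"x": 1.2, "y": -2, "z": -40, "yaw": 0}, {"x": 1.2, "y": -2, "z": -75, "yaw": 0}, {"x": 1.2, "y": -2, "z": -92, "yaw": 0}, {"x": 1.2, "y": -2, "z": -98, "yaw": 0}, {"x": 1.2, "y": -2, "z": -98, "yaw": 0}]}}

```text
time: 3.18
ee_pos: [0.6075, -0.2535, 0.0553]
tcp_rot: [-179.9, -0.0, 58.2]
wrist_force: [-0.9, 0.1, 1.0]
opening: 0.0497
```

Run:
```python
from h import *
p,d=grab('wrist','w4')
o=get_obs(); print(o['time'],o['ee_pos'],o['tcp_rot'],o['opening'],o['wrist_force'],o['torque'])
```

```text
3.225 [ 0.60771221 -0.253728    0.05556364] [-1.79902251e+02 -4.41297862e-02  5.82124121e+01] 0.04985717139891811 [ 0.95801936 -0.10017206 -0.21773321] [ 0.00606153 -0.02819056  0.01556894]
```

View pics/w4.png

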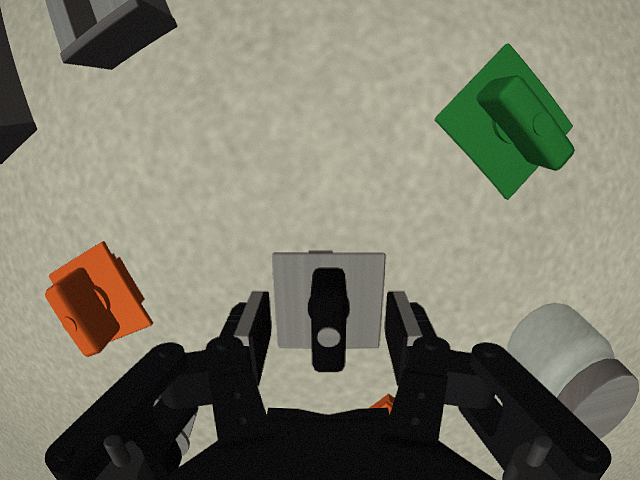

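>>> {"op": "servo_tool", "data": {"steps": [{"x": 0, "y": 0, "z": -2.5, "yaw": 0}, {"x": 0, "y": 0, "z": -2.5, "yaw": 0}, {"x": 0, "y": 0, "z": -2.5, "yaw": 0}, {"x": 0, "y": 0, "z": -2.5, "yaw": 0}, {"x": 0, "y": 0, "z": -2.5, "yaw": 0}, {"x": 0, "y": 0, "z": -2.5, "yaw": 0}], "grip": 6, "grip_force": 45}}

```text
time: 3.98
ee_pos: [0.608, -0.2538, 0.0538]
tcp_rot: [-180.0, -0.1, 58.2]
wrist_force: [-1.5, 0.4, 5.6]
opening: 0.013
```

Run:
```python
from h import *
p,d=grab('wrist','w5')
o=get_obs(); print(o['time'],o['ee_pos'],o['tcp_rot'],o['opening'],o['wrist_force'],o['torque'])
```

```text
4.025 [ 0.60801574 -0.25382598  0.05378139] [-1.79959559e+02 -5.62588376e-02  5.82153907e+01] 0.01301175239232451 [-1.03126972 -0.54747523  5.09001881] [ 0.15414196  0.149564   -0.00713808]
```

View pics/w5.png

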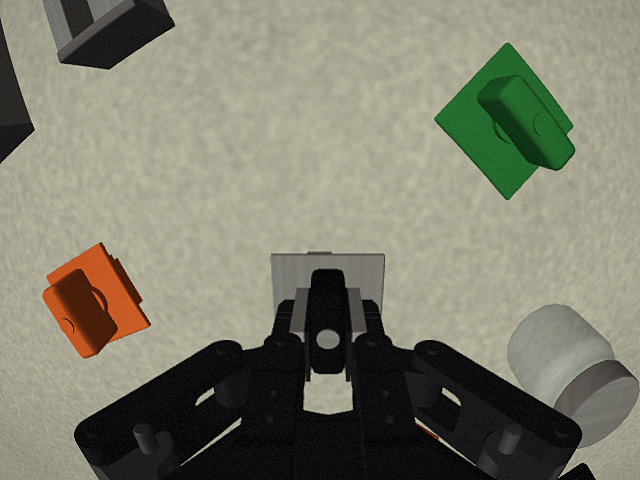

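Run:
```python
from h import *
p,d,pos,rot=load('w5')
T=R.from_euler('xyz',rot,degrees=True).as_matrix()
B=onz('wrist',[(327.5,269),(327.5,374)],.052,pos,rot); W=onz('wrist',[(271,254),(384,254)],.026,pos,rot); D=onz('wrist',[(327.5,339)],.052,pos,rot)
for n,q in(('bar',B),('washer far',W),('dot',D)): print(n,((q-pos)@T*1e3).round(1))
q=W[1]-W[0];print(np.linalg.norm(q))
```

```text
bar [[ 27.2  -0.5   1.8]
 [-20.9  -0.5   1.8]]
washer far [[ 22.8 -24.8  27.8]
 [ 22.8  23.8  27.8]]
dot [[-2.9 -0.5  1.8]]
0.048599711606389435
```

>>> {"op": "servo_tool", "data": {"steps": [{"x": 0, "y": 0, "z": 15, "yaw": 0}, {"x": 0, "y": 0, "z": 40, "yaw": 0}, {"x": 0, "y": 0, "z": 70, "yaw": 0}, {"x": -10, "y": 20, "z": 80, "yaw": 2}, {"x": -28, "y": 60, "z": 80, "yaw": 6}, {"x": -50, "y": 108, "z": 80, "yaw": 11}, {"x": -72, "y": 156, "z": 80, "yaw": 16}, {"x": -92, "y": 202, "z": 80, "yaw": 20}, {"x": -105, "y": 230, "z": 80, "yaw": 23.8}, {"x": -109.7, "y": 238.7, "z": 80, "yaw": 23.8}, {"x": -109.7, "y": 238.7, "z": 80, "yaw": 23.8}, {"x": -109.7, "y": 238.7, "z": 80, "yaw": 23.8}]}}

```text
time: 5.52
ee_pos: [0.4988, -0.0159, 0.1339]
tcp_rot: [-180.0, -0.0, 81.9]
wrist_force: [1.2, -0.7, -2.2]
opening: 0.0132
```

Run:
```python
from h import *
p,d=grab('wrist','w6');grab('scene','s6')
o=get_obs(); print(o['time'],o['ee_pos'],o['tcp_rot'],o['opening'],o['wrist_force'],o['torque'])
```

```text
5.625 [ 0.49864612 -0.01599888  0.13369952] [-1.79949963e+02 -4.58268277e-02  8.19203329e+01] 0.012797068885126944 [ 0.08289763 -0.27830917 -1.92232646] [ 0.00073943  0.06744933 -0.01125812]
```

View pics/w6.png

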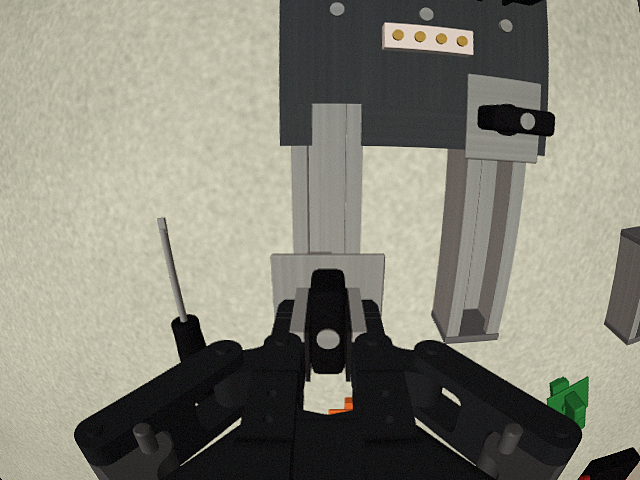

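View pics/s6.png

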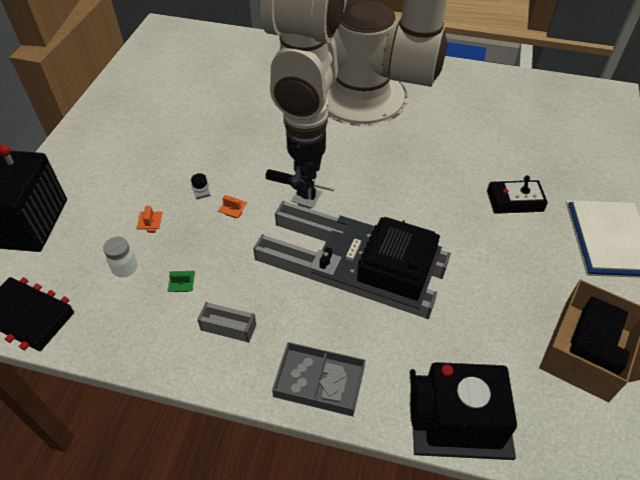

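Run:
```python
from h import *
p,d,pos,rot=load('w6')
c=p[95:260,270:380]; save('c6',cv2.resize(c,None,fx=3.6,fy=3.6,interpolation=cv2.INTER_CUBIC))
g=cv2.cvtColor(p,cv2.COLOR_RGB2GRAY).astype(float)
for r in (160,190,220,240):
    s=g[r-3:r+4].mean(0)[284:368]; print(r,s.astype(int).tolist())
```

```text
160 [199, 200, 197, 196, 192, 194, 186, 150, 141, 145, 144, 145, 145, 143, 142, 143, 143, 139, 141, 141, 144, 149, 130, 80, 73, 154, 150, 147, 147, 145, 144, 147, 147, 145, 144, 142, 139, 145, 148, 146, 146, 142, 143, 142, 144, 141, 141, 143, 144, 142, 143, 143, 144, 146, 145, 141, 141, 142, 140, 138, 144, 105, 132, 144, 145, 144, 146, 145, 143, 142, 142, 141, 142, 141, 140, 141, 142, 140, 158, 187, 191, 189, 189, 191]
190 [191, 192, 194, 196, 199, 200, 206, 184, 142, 142, 144, 144, 144, 144, 145, 146, 142, 142, 142, 142, 144, 146, 146, 95, 84, 152, 144, 146, 149, 147, 146, 147, 147, 148, 145, 143, 142, 143, 146, 142, 144, 145, 144, 145, 144, 141, 142, 144, 142, 145, 144, 145, 144, 145, 144, 143, 143, 144, 140, 140, 138, 127, 133, 143, 144, 147, 145, 143, 144, 143, 144, 144, 143, 142, 141, 143, 140, 148, 183, 200, 197, 195, 198, 197]
220 [198, 199, 199, 200, 199, 201, 200, 200, 174, 139, 146, 146, 144, 143, 147, 147, 146, 144, 143, 142, 144, 146, 152, 113, 80, 113, 152, 148, 148, 147, 150, 149, 150, 151, 148, 143, 139, 144, 146, 145, 144, 147, 148, 146, 145, 145, 142, 146, 146, 145, 146, 146, 143, 146, 145, 146, 145, 144, 145, 147, 114, 130, 145, 144, 145, 145, 143, 144, 147, 146, 145, 145, 145, 141, 144, 141, 138, 183, 206, 204, 203, 201, 200, 201]
240 [204, 202, 203, 205, 201, 200, 199, 199, 184, 157, 142, 146, 145, 145, 148, 149, 147, 146, 146, 143, 144, 146, 151, 129, 87, 94, 156, 148, 148, 148, 152, 150, 152, 151, 147, 145, 140, 145, 147, 144, 143, 147, 149, 147, 147, 144, 144, 146, 146, 147, 145, 146, 144, 143, 145, 148, 147, 144, 144, 148, 115, 127, 143, 145, 149, 143, 145, 146, 147, 148, 146, 146, 143, 143, 145, 140, 169, 194, 203, 201, 202, 202, 203, 200]
```

View pics/c6.png

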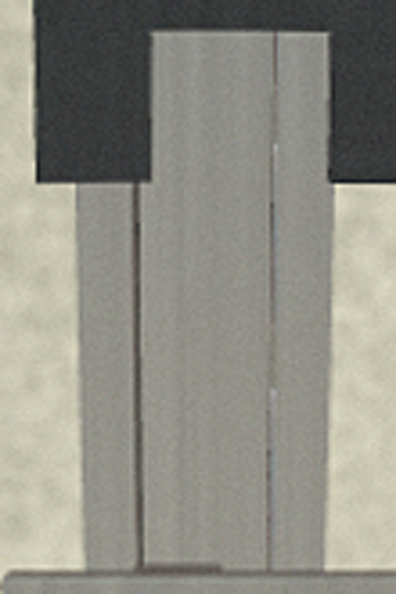

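Run:
```python
from h import *
p,d,pos,rot=load('w6')
T=R.from_euler('xyz',rot,degrees=True).as_matrix()
f=lambda uv,z:((onz('wrist',uv,z,pos,rot)-pos)@T*1e3).round(2)
for r,a,b,c,e in((160,306.3,346.5,291,361.8),(190,307,346.6,291.5,361.8),(220,307.2,345.7,292,361),(240,307.4,345.6,293,360.3)):
    q=f([(a,r),(b,r),(c,r),(e,r)],.041); print(q[:,:2].tolist(),'ctr',q[:2,1].mean(),q[2:,1].mean())
n=f([(312,145),(312,104),(361.3,104.5),(361.3,145)],.045); print('notch',n[:,:2].tolist(), n[1:3,1].mean(), n[1:3,0].mean())
N=onz('wrist',[(312,104),(361.3,104.5)],.045,pos,rot).mean(0)*1e3; print(N)
zb=pos[2]-.0538
print('washer',f([(271.5,254.5),(384.5,254.5)],zb+.026),'dot',f([(327.5,339)],zb+.052), 'tab',f([(307.5,252),(331.7,252)],zb+.008))
```

```text
[[55.5, -12.42], [55.48, 10.66], [55.59, -21.25], [55.57, 19.48]] ctr -0.8799999999999999 -0.8849999999999998
[[37.84, -12.22], [37.83, 10.9], [37.89, -21.32], [37.88, 19.82]] ctr -0.6600000000000001 -0.75
[[19.6, -12.37], [19.59, 10.61], [19.62, -21.48], [19.61, 19.77]] ctr -0.8799999999999999 -0.8550000000000004
[[6.99, -12.45], [6.98, 10.73], [6.99, -21.23], [6.97, 19.69]] ctr -0.8599999999999994 -0.7699999999999996
notch [[64.46, -8.92], [87.59, -8.81], [87.46, 18.45], [64.57, 18.69]] 4.819999999999999 87.525
[515.77868593  70.10250677  45.        ]
washer [[ 22.74 -24.43  27.83]
 [ 22.72  24.21  27.81]] dot [[-2.79 -0.37  1.8 ]] tab [[17.1  -9.87 45.82]
 [17.1   1.7  45.81]]
```

>>> {"op": "servo_tool", "data": {"steps": [{"x": -0.5, "y": 0, "z": -15, "yaw": 0}, {"x": -0.5, "y": 0, "z": -28, "yaw": 0}, {"x": -0.5, "y": 0, "z": -36, "yaw": 0}, {"x": -0.5, "y": 0, "z": -36, "yaw": 0}, {"x": -0.5, "y": 0, "z": -36, "yaw": 0}]}}

```text
time: 6.25
ee_pos: [0.4983, -0.0159, 0.098]
tcp_rot: [-180.0, -0.0, 81.9]
wrist_force: [0.4, -1.0, -0.8]
opening: 0.0128
```

Run:
```python
from h import *
p,d=grab('wrist','w7')
o=get_obs(); print(o['time'],o['ee_pos'],o['tcp_rot'],o['opening'],o['wrist_force'],o['torque'])
pos,rot=o['ee_pos'],o['tcp_rot']
save('c7',cv2.resize(p[60:300,240:420],None,fx=3.3,fy=2.5,interpolation=cv2.INTER_CUBIC))
g=cv2.cvtColor(p,cv2.COLOR_RGB2GRAY).astype(float)
for r in (170,200,225): s=g[r-3:r+4].mean(0)[275:375]; print(r,s.astype(int).tolist())
```

```text
6.3 [ 0.49838783 -0.01594671  0.09817422] [-1.79991231e+02 -5.14265956e-02  8.19261339e+01] 0.012789455169183993 [ 0.72607133 -0.261003   -1.78178825] [-0.02422975 -0.01174855 -0.00065432]
170 [204, 202, 204, 206, 206, 203, 203, 200, 199, 192, 140, 147, 150, 149, 149, 148, 147, 147, 147, 146, 146, 145, 145, 145, 146, 147, 147, 151, 132, 60, 97, 143, 149, 151, 150, 150, 151, 150, 149, 149, 151, 150, 149, 148, 144, 145, 147, 150, 149, 148, 147, 148, 148, 147, 147, 145, 146, 145, 147, 147, 147, 146, 147, 148, 149, 149, 147, 145, 146, 147, 144, 142, 144, 144, 131, 103, 149, 146, 147, 150, 150, 149, 148, 149, 146, 146, 147, 147, 145, 144, 144, 147, 146, 144, 139, 181, 194, 196, 198, 198]
200 [197, 198, 198, 196, 196, 197, 199, 201, 201, 202, 185, 140, 148, 149, 149, 146, 147, 148, 148, 148, 147, 146, 146, 145, 148, 146, 148, 149, 153, 80, 63, 131, 152, 149, 151, 152, 152, 151, 151, 152, 152, 150, 150, 148, 144, 145, 149, 149, 147, 148, 148, 151, 150, 148, 147, 146, 146, 148, 147, 149, 147, 149, 148, 148, 150, 148, 146, 145, 147, 148, 145, 144, 144, 140, 113, 155, 142, 144, 149, 150, 149, 148, 148, 148, 147, 148, 148, 148, 145, 145, 144, 146, 147, 140, 177, 198, 202, 200, 201, 200]
225 [205, 205, 203, 202, 200, 202, 202, 201, 202, 204, 196, 167, 143, 150, 151, 148, 148, 148, 148, 150, 148, 150, 149, 145, 146, 148, 147, 150, 150, 124, 44, 126, 151, 153, 149, 151, 153, 152, 152, 153, 154, 153, 151, 148, 143, 148, 148, 149, 148, 146, 150, 151, 152, 150, 147, 147, 147, 148, 149, 150, 149, 150, 147, 149, 149, 148, 149, 149, 150, 149, 146, 146, 148, 142, 96, 145, 148, 149, 149, 150, 149, 146, 149, 150, 149, 149, 149, 146, 148, 145, 147, 148, 143, 173, 203, 211, 207, 204, 205, 205]
```

View pics/c7.png

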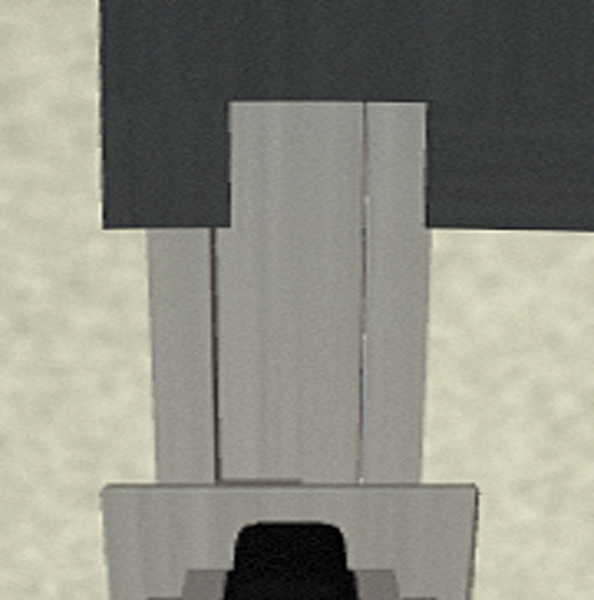

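>>> {"op": "servo_tool", "data": {"steps": [{"x": -0.2, "y": 0, "z": -1.5, "yaw": 0}, {"x": -0.2, "y": 0, "z": -3, "yaw": 0}, {"x": -0.2, "y": 0, "z": -4, "yaw": 0}, {"x": -0.2, "y": 0, "z": -5, "yaw": 0}, {"x": -0.2, "y": 0, "z": -6, "yaw": 0}]}}

```text
time: 6.92
ee_pos: [0.4982, -0.016, 0.0921]
tcp_rot: [-180.0, -0.0, 81.9]
wrist_force: [-0.4, -0.1, -2.6]
opening: 0.0133
```

>>> {"op": "servo_tool", "data": {"steps": [{"x": 0, "y": 0, "z": -1.5, "yaw": 0}, {"x": 0, "y": 0, "z": -3, "yaw": 0}, {"x": 0, "y": 0, "z": -4.5, "yaw": 0}, {"x": 0, "y": 0, "z": -6, "yaw": 0}, {"x": 0, "y": 0, "z": -7, "yaw": 0}]}}

```text
time: 7.55
ee_pos: [0.4981, -0.016, 0.085]
tcp_rot: [-180.0, -0.0, 81.9]
wrist_force: [-0.2, 0.7, -0.6]
opening: 0.0128
```

>>> {"op": "servo_tool", "data": {"steps": [{"x": 0, "y": 0, "z": -1.5, "yaw": 0}, {"x": 0, "y": 0, "z": -3, "yaw": 0}, {"x": 0, "y": 0, "z": -4.5, "yaw": 0}, {"x": 0, "y": 0, "z": -6, "yaw": 0}, {"x": 0, "y": 0, "z": -7.5, "yaw": 0}, {"x": 0, "y": 0, "z": -9, "yaw": 0}, {"x": 0, "y": 0, "z": -9, "yaw": 0}]}}

```text
time: 8.43
ee_pos: [0.4981, -0.016, 0.0758]
tcp_rot: [-180.0, -0.0, 81.9]
wrist_force: [0.2, -0.4, -1.0]
opening: 0.0128
```

Run:
```python
from h import *
p,d=grab('wrist','w8')
o=get_obs(); print(o['time'],o['ee_pos'],o['tcp_rot'],o['opening'],o['wrist_force'],o['torque'])
```

```text
8.475 [ 0.49813193 -0.0159623   0.07591155] [-1.79980683e+02 -5.04676160e-02  8.19248427e+01] 0.012921370403207812 [-0.16618665 -0.78433493 -0.88505933] [0.05576803 0.02590672 0.0351435 ]
```

View pics/w8.png

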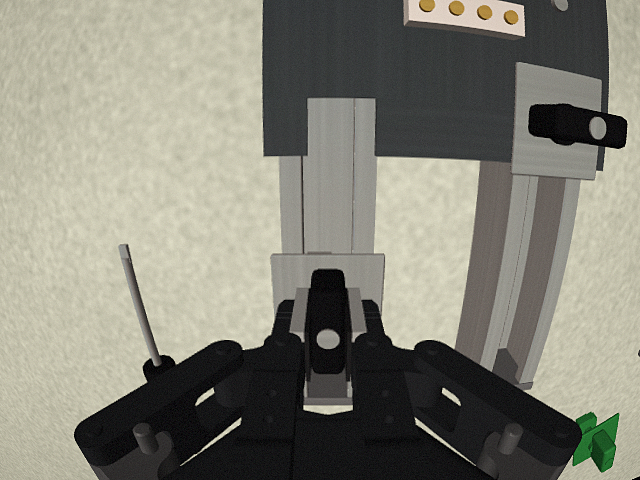

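>>> {"op": "servo_tool", "data": {"steps": [{"x": 0.3, "y": -0.1, "z": 0, "yaw": -7.5}, {"x": 0.55, "y": -0.15, "z": 0, "yaw": -15}, {"x": 0.8, "y": -0.3, "z": 0, "yaw": -22.5}, {"x": 1.05, "y": -0.45, "z": 0, "yaw": -30}, {"x": 1.25, "y": -0.65, "z": 0, "yaw": -37.5}, {"x": 1.45, "y": -0.85, "z": 0, "yaw": -45}, {"x": 1.45, "y": -0.85, "z": 0, "yaw": -45}]}}

```text
time: 9.35
ee_pos: [0.4996, -0.0168, 0.0759]
tcp_rot: [-180.0, -0.1, 37.0]
wrist_force: [-0.3, -0.5, -2.1]
opening: 0.0132
```

Run:
```python
from h import *
o=get_obs(); print(o['time'],o['ee_pos'],o['tcp_rot'],o['opening'],o['wrist_force'],o['torque'])
```

```text
9.35 [ 0.49959662 -0.01683261  0.07593262] [-1.79980414e+02 -5.03572882e-02  3.69735339e+01] 0.013162276108205462 [-0.26291903 -0.48411559 -2.08017503] [-0.03410735 -0.0068779   0.00253973]
```

Turning freely, with no torque; I'll complete the quarter turn.

>>> {"op": "servo_tool", "data": {"steps": [{"x": 0.15, "y": -0.25, "z": 0, "yaw": -7.5}, {"x": 0.28, "y": -0.5, "z": 0, "yaw": -15}, {"x": 0.36, "y": -0.8, "z": 0, "yaw": -22.5}, {"x": 0.42, "y": -1.05, "z": 0, "yaw": -30}, {"x": 0.42, "y": -1.35, "z": 0, "yaw": -37.5}, {"x": 0.42, "y": -1.63, "z": 0, "yaw": -45}, {"x": 0.42, "y": -1.63, "z": 0, "yaw": -45}]}}

```text
time: 10.22
ee_pos: [0.4971, -0.047, 0.076]
tcp_rot: [-178.8, -0.0, -5.8]
wrist_force: [0.3, -0.1, -1.7]
opening: 0.0129
```

Run:
```python
from h import *
p,d=grab('wrist','w9')
o=get_obs(); print(o['time'],o['ee_pos'],o['tcp_rot'],o['opening'],o['wrist_force'],o['torque'])
```

```text
10.275 [ 0.49715261 -0.04640342  0.07601688] [-1.78820093e+02 -3.96837426e-02 -5.73632935e+00] 0.012905033793745345 [-0.13207632  0.04870608 -1.59118978] [-0.04088242 -0.0161135  -0.02553539]
```

View pics/w9.png

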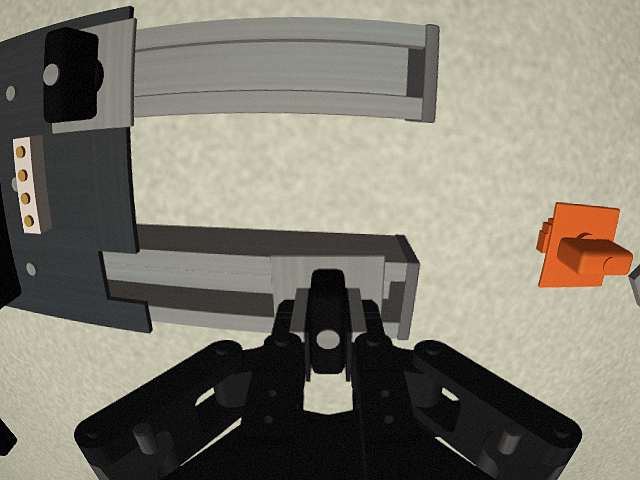

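Run:
```python
from h import *
o=get_obs(); print(o['time'],o['ee_pos'],o['tcp_rot'],o['q'],o['qd'],o['joint_efforts'])
```

```text
10.275 [ 0.49715261 -0.04640342  0.07601688] [-1.78820093e+02 -3.96837426e-02 -5.73632935e+00] [ -5.95397259  -1.6309943  -16.32398891  75.27180454   1.18004875
 179.78231065] [ 1.20979016  0.01595795  0.03032304  0.11723314 -0.0123742   0.41924018] [-9.11119189e-01 -4.52002823e+01  4.69849420e+01  4.51798114e-03
  3.52993025e-02  6.25015539e-02]
```

>>> {"op": "servo_tool", "data": {"steps": [{"x": 0, "y": 0, "z": 0, "yaw": 0}]}}

```text
time: 10.4
ee_pos: [0.4972, -0.0461, 0.076]
tcp_rot: [-178.8, -0.0, -5.6]
wrist_force: [-0.3, -0.3, -1.2]
opening: 0.0132
```

Run:
```python
from h import *
o=get_obs(); print(o['time'],o['ee_pos'],o['tcp_rot'],o['q'],o['qd'],o['joint_efforts'],o['wrist_force'],o['torque'])
```

```text
10.4 [ 0.49719082 -0.04608327  0.07600653] [-1.78817257e+02 -4.06392141e-02 -5.60017464e+00] [ -5.91850598  -1.62848121 -16.32272558  75.27168918   1.18295089
 179.68160088] [-0.1049422   0.00774312 -0.0154566   0.07313042 -0.07810831 -0.85719022] [-3.95701574e-01 -4.51948965e+01  4.70022511e+01 -1.55151833e-03
  6.42551249e-02  2.97911069e-02] [-0.33401059 -0.3161304  -1.19685734] [-0.05304892 -0.05224979 -0.041471  ]
```

The last joint hit its limit: q6 is near 180°, so yaw stopped at -5.7° and the hand slid along the slot without any force. I'll lower the bolt so its washer rests on the strut, let go, swing the hand half a turn and take it again.

>>> {"op": "servo_tool", "data": {"steps": [{"x": 0, "y": 0, "z": -1, "yaw": 1}, {"x": 0, "y": 0, "z": -2, "yaw": 1}, {"x": 0, "y": 0, "z": -3, "yaw": 1}, {"x": 0, "y": 0, "z": -3.7, "yaw": 1}, {"x": 0, "y": 0, "z": -3.7, "yaw": 1}]}}

```text
time: 11.02
ee_pos: [0.4972, -0.0461, 0.0723]
tcp_rot: [-178.8, -0.0, -4.6]
wrist_force: [0.2, 0.5, -1.3]
opening: 0.0129
```

>>> {"op": "servo_tool", "data": {"steps": [{"x": 0, "y": 0, "z": 0, "yaw": 0}, {"x": 0, "y": 0, "z": 0, "yaw": 0}, {"x": 0, "y": 0, "z": 0, "yaw": 0}, {"x": 0, "y": 0, "z": 0, "yaw": 0}], "grip": 45}}

```text
time: 11.52
ee_pos: [0.4973, -0.0461, 0.0724]
tcp_rot: [-178.8, -0.1, -4.6]
wrist_force: [0.8, 0.0, -0.4]
opening: 0.045
```

Run:
```python
from h import *
p,d=grab('wrist','w10')
o=get_obs(); print(o['time'],o['ee_pos'],o['tcp_rot'],o['q'][5],o['opening'],o['wrist_force'],o['torque'])
```

```text
11.575 [ 0.49723055 -0.04608225  0.07235185] [-1.78820116e+02 -4.93068054e-02 -4.59749049e+00] 178.68047343457488 0.04535881029480431 [ 0.30186027  0.08269329 -0.64030485] [-0.0721613  -0.02298892 -0.0270018 ]
```

View pics/w10.png

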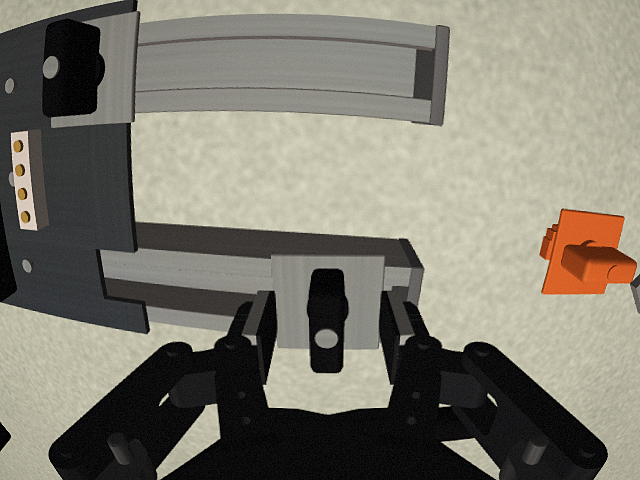

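>>> {"op": "servo_tool", "data": {"steps": [{"x": 0, "y": 0, "z": 12, "yaw": 0}, {"x": 0, "y": 0, "z": 40, "yaw": 0}, {"x": 0, "y": 0, "z": 70, "yaw": 2}, {"x": 0, "y": 0, "z": 90, "yaw": 12}, {"x": 0, "y": 0, "z": 90, "yaw": 22.5}, {"x": 0, "y": 0, "z": 90, "yaw": 33}, {"x": 0, "y": 0, "z": 90, "yaw": 43.5}, {"x": 0, "y": 0, "z": 90, "yaw": 54}, {"x": 0, "y": 0, "z": 90, "yaw": 64.5}, {"x": 0, "y": 0, "z": 90, "yaw": 75}, {"x": 0, "y": 0, "z": 90, "yaw": 85}, {"x": 0, "y": 0, "z": 90, "yaw": 85}]}}

```text
time: 13.08
ee_pos: [0.4974, -0.046, 0.1631]
tcp_rot: [-178.9, -0.1, 80.3]
wrist_force: [1.1, 0.6, 0.3]
opening: 0.0452
```

>>> {"op": "servo_tool", "data": {"steps": [{"x": 0, "y": 0, "z": 0, "yaw": 10.5}, {"x": 0, "y": 0, "z": 0, "yaw": 21}, {"x": 0, "y": 0, "z": 0, "yaw": 31.5}, {"x": 0, "y": 0, "z": 0, "yaw": 42}, {"x": 0, "y": 0, "z": 0, "yaw": 52.5}, {"x": 0, "y": 0, "z": 0, "yaw": 63}, {"x": 0, "y": 0, "z": 0, "yaw": 73.5}, {"x": 0, "y": 0, "z": 0, "yaw": 84}, {"x": 0, "y": 0, "z": 0, "yaw": 95}, {"x": 0, "y": 0, "z": 0, "yaw": 95}, {"x": 0, "y": 0, "z": 0, "yaw": 95}]}}

```text
time: 14.45
ee_pos: [0.4974, -0.046, 0.1634]
tcp_rot: [-178.9, -0.0, 175.0]
wrist_force: [0.1, 0.1, 0.3]
opening: 0.0451
```

Run:
```python
from h import *
p,d=grab('wrist','w11')
o=get_obs(); print(o['time'],o['ee_pos'],o['tcp_rot'],o['q'],o['opening'],o['wrist_force'],o['torque'])
```

```text
14.5 [ 0.49741369 -0.04605706  0.16330346] [-1.78865048e+02 -3.92401068e-02  1.75064015e+02] [-4.692697   -2.74896462 -7.72814325 85.06488095 -1.13477562  0.243336  ] 0.045036125303269725 [ 0.33656416 -0.04592573 -0.12831799] [-0.00692326  0.03163141 -0.00084827]
```

View pics/w11.png

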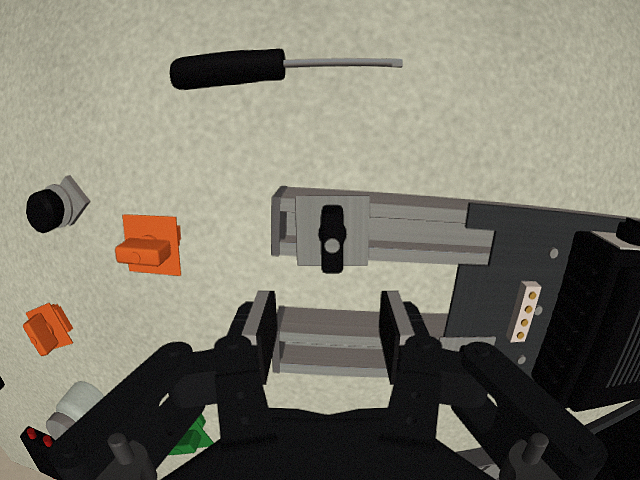

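Run:
```python
from h import *
p,d,pos,rot=load('w11')
save('c11',cv2.resize(p[180:280,260:400],None,fx=5,fy=5,interpolation=cv2.INTER_CUBIC))
T=R.from_euler('xyz',rot,degrees=True).as_matrix()
P=onz('wrist',[(297,195),(369,197),(368,266),(296,265)],.044,pos,rot)*1e3
print(P.round(1).tolist(),P.mean(0),((P/1e3-pos)@T*1e3).round(1).tolist())
D=onz('wrist',[(332.5,245)],.070,pos,rot)*1e3; print('dot',D)
v=P[1]-P[0];print(np.degrees(np.arctan2(v[1],v[0])));v=P[2]-P[3];print(np.degrees(np.arctan2(v[1],v[0])))
N=onz('wrist',[(489,266),(494,231)],.045,pos,rot)*1e3; print(N)
```

```text
[[466.7, -65.6, 44.0], [471.9, -18.3, 44.0], [521.1, -21.6, 44.0], [516.3, -71.9, 44.0]] [494.0045679  -44.38369824  44.        ] [[28.8, -19.8, 119.8], [27.7, 27.7, 118.9], [-21.6, 28.7, 118.8], [-21.2, -21.8, 119.8]]
dot [[494.16920723 -44.20886797  70.        ]]
83.67260390165303
84.57045855506487
[[529.36930173  68.93341993  45.        ]
 [502.32834602  71.1422333   45.        ]]
```

View pics/c11.png

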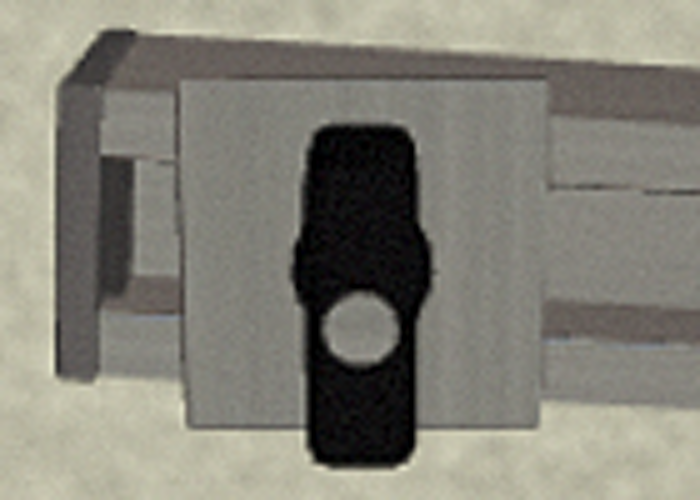

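>>> {"op": "servo_tool", "data": {"steps": [{"x": -3, "y": 1.3, "z": -35, "yaw": 0}, {"x": -3, "y": 1.3, "z": -65, "yaw": 0}, {"x": -3, "y": 1.3, "z": -84, "yaw": 0}, {"x": -3, "y": 1.3, "z": -90.5, "yaw": 0}, {"x": -3, "y": 1.3, "z": -90.5, "yaw": 0}, {"x": -3, "y": 1.3, "z": -90.5, "yaw": 0}]}}

```text
time: 15.25
ee_pos: [0.495, -0.0448, 0.0739]
tcp_rot: [-178.9, 0.1, 175.0]
wrist_force: [-0.2, 0.4, 0.6]
opening: 0.045
```

Run:
```python
from h import *
p,d=grab('wrist','w12')
o=get_obs(); print(o['time'],o['ee_pos'],o['tcp_rot'],o['opening'],o['wrist_force'],o['torque'])
```

```text
15.3 [ 0.49501685 -0.04481989  0.07384979] [-1.78864352e+02  5.21373371e-02  1.75047622e+02] 0.045205829222958765 [-0.76870512  0.01286238  0.69163811] [ 0.03702705 -0.00624214  0.01277465]
```

View pics/w12.png

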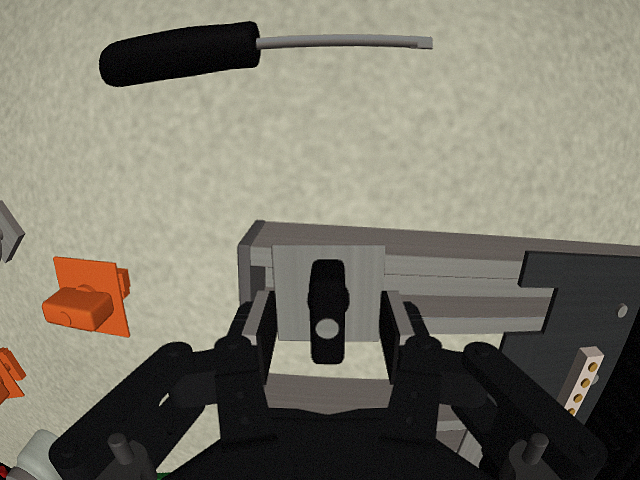

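>>> {"op": "servo_tool", "data": {"steps": [{"x": 0, "y": 0, "z": -1, "yaw": 0}, {"x": 0, "y": 0, "z": -1, "yaw": 0}, {"x": 0, "y": 0, "z": -1, "yaw": 0}, {"x": 0, "y": 0, "z": -1, "yaw": 0}, {"x": 0, "y": 0, "z": -1, "yaw": 0}, {"x": 0, "y": 0, "z": -1, "yaw": 0}], "grip": 6, "grip_force": 45}}

```text
time: 16.05
ee_pos: [0.4953, -0.0448, 0.0735]
tcp_rot: [-178.9, 0.1, 175.0]
wrist_force: [-1.4, -0.5, 6.0]
opening: 0.013
```

Run:
```python
from h import *
p,d=grab('wrist','w13')
o=get_obs(); print(o['time'],o['ee_pos'],o['tcp_rot'],o['opening'],o['wrist_force'],o['torque'])
pos,rot=o['ee_pos'],o['tcp_rot']
T=R.from_euler('xyz',rot,degrees=True).as_matrix()
```

```text
16.1 [ 0.49526534 -0.04484764  0.07349397] [-1.78867923e+02  1.03136436e-01  1.75047684e+02] 0.012858242456509085 [-1.89575016 -1.2244183   5.77210841] [0.13332101 0.28044374 0.06122994]
```

View pics/w13.png

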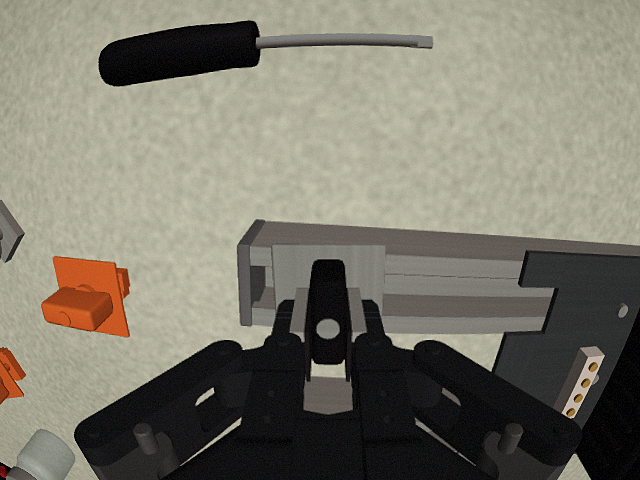

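>>> {"op": "servo_tool", "data": {"steps": [{"x": 0, "y": 0, "z": 2, "yaw": 0}, {"x": 0, "y": 0, "z": 4, "yaw": -1}, {"x": 0, "y": 0, "z": 4, "yaw": -2}, {"x": 0, "y": 0, "z": 4, "yaw": -3}, {"x": 0, "y": 0, "z": 4, "yaw": -3}, {"x": 0, "y": 0, "z": 4, "yaw": -3}]}}

```text
time: 16.85
ee_pos: [0.4952, -0.0448, 0.0774]
tcp_rot: [-178.9, 0.1, 172.1]
wrist_force: [0.2, -0.4, -1.4]
opening: 0.0129
```

>>> {"op": "servo_tool", "data": {"steps": [{"x": 0, "y": 0, "z": 1, "yaw": 0}, {"x": 0, "y": 0, "z": 2, "yaw": 0}, {"x": 0, "y": 0, "z": 3, "yaw": 0}, {"x": 0, "y": 0, "z": 3, "yaw": 0}]}}

```text
time: 17.35
ee_pos: [0.4953, -0.0448, 0.0806]
tcp_rot: [-178.9, 0.1, 172.1]
wrist_force: [0.7, 0.5, -2.3]
opening: 0.0129
```

>>> {"op": "servo_tool", "data": {"steps": [{"x": 0, "y": 0, "z": 0.5, "yaw": 0}, {"x": 0, "y": 0, "z": 1, "yaw": 0}, {"x": 0, "y": 0, "z": 1, "yaw": 0}]}}

```text
time: 17.73
ee_pos: [0.4952, -0.0448, 0.0814]
tcp_rot: [-178.9, 0.1, 172.1]
wrist_force: [-0.1, -0.7, -2.8]
opening: 0.0135
```

>>> {"op": "servo_tool", "data": {"steps": [{"x": 0, "y": 0, "z": 0.5, "yaw": 0}, {"x": 0, "y": 0, "z": 1, "yaw": 0}, {"x": 0, "y": 0, "z": 1, "yaw": 0}]}}

```text
time: 18.1
ee_pos: [0.4951, -0.0448, 0.0815]
tcp_rot: [-178.9, 0.0, 172.1]
wrist_force: [4.5, -0.8, -15.5]
opening: 0.0133
```

>>> {"op": "servo_tool", "data": {"steps": [{"x": 0, "y": 0, "z": -1, "yaw": 0}, {"x": 0, "y": 0, "z": -2, "yaw": 0}, {"x": 0, "y": 0, "z": -2, "yaw": 0}, {"x": 0, "y": 0, "z": -2, "yaw": 0}]}}

```text
time: 18.6
ee_pos: [0.4952, -0.0448, 0.0799]
tcp_rot: [-178.9, 0.1, 172.1]
wrist_force: [-0.8, 0.0, -1.4]
opening: 0.013
```

Run:
```python
from h import *
p,d=grab('wrist','w14')
o=get_obs(); print(o['time'],o['ee_pos'],o['tcp_rot'],o['opening'],o['wrist_force'],o['torque'])
g=cv2.cvtColor(p,cv2.COLOR_RGB2GRAY).astype(float)
save('c14',cv2.resize(p[200:400,230:570],None,fx=2.3,fy=2.3,interpolation=cv2.INTER_CUBIC))
```

```text
18.65 [ 0.49519013 -0.04483295  0.07983172] [-1.78864773e+02  7.05069210e-02  1.72057502e+02] 0.01323087931417572 [-0.30397215  1.99885289 -1.24916022] [-0.03740848 -0.00232723 -0.02066657]
```

View pics/c14.png

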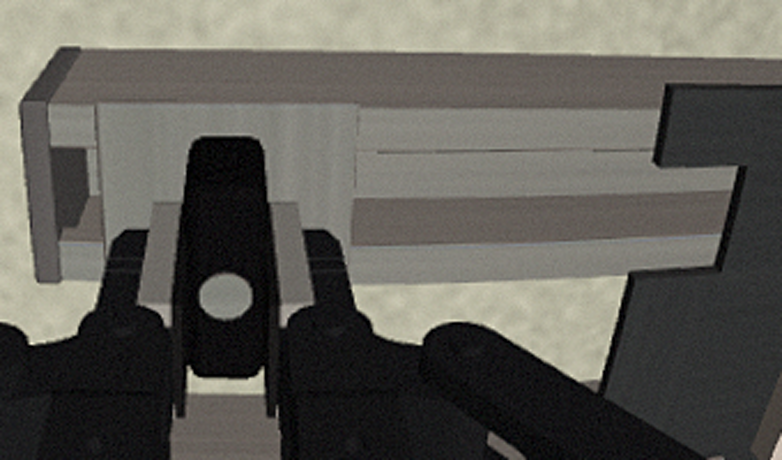

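Run:
```python
from h import *
p,d,pos,rot=load('w14')
f=lambda c,z: onz('wrist',np.array(c)/2.3+np.array([230,200]),z,pos,rot)*1e3
n=f([(742,165),(719,270)],.045); print('notch bottom',n,n.mean(0))
e=f([(655,163),(630,272)],.045); print('edge',e)
zb=pos[2]-.0555
print('dot',f([(225,296)],zb+.052),'washer',f([(97,102),(357,102),(351,233)],zb+.026),zb)
ex=np.array([np.cos(np.radians(-8)),np.sin(np.radians(-8))]);ey=np.array([-ex[1],ex[0]])
for nm,q in(('notch',n),('edge',e),('dot',f([(225,296)],zb+.052)),('washer',f([(97,102),(357,102)],zb+.026))):
    r=q[:,:2]-np.array([515.75,66.1]); print(nm,np.c_[r@ex,r@ey].round(1).tolist())
```

```text
notch bottom [[501.53800987  71.36408754  45.        ]
 [528.68862779  68.46357569  45.        ]] [515.11331883  69.91383161  45.        ]
edge [[497.10323112  48.05463696  45.        ]
 [523.89976184  43.81479274  45.        ]]
dot [[494.42441737 -44.33304297  76.41428999]] washer [[465.66003862 -65.12715201  50.41428999]
 [472.06482168 -16.79139052  50.41428999]
 [499.63382666 -20.20688033  50.41428999]] 0.024414289992162504
notch [[-14.8, 3.2], [12.5, 4.1]]
edge [[-16.0, -20.5], [11.2, -20.9]]
dot [[-5.7, -112.3]]
washer [[-31.3, -136.9], [-31.7, -88.2]]
```

>>> {"op": "servo_tool", "data": {"steps": [{"x": 0.7, "y": 5, "z": 0, "yaw": 0}, {"x": 2.1, "y": 15, "z": 0, "yaw": 0}, {"x": 3.5, "y": 25, "z": 0, "yaw": 0}, {"x": 5, "y": 35, "z": 0, "yaw": 0}, {"x": 6.4, "y": 45, "z": 0, "yaw": 0}, {"x": 7.5, "y": 53, "z": 0, "yaw": 0}, {"x": 8.1, "y": 57, "z": 0, "yaw": 0}, {"x": 8.1, "y": 57, "z": 0, "yaw": 0}]}}

```text
time: 19.65
ee_pos: [0.5033, 0.0124, 0.0798]
tcp_rot: [-178.9, 0.1, 172.1]
wrist_force: [-0.2, -0.4, -2.2]
opening: 0.0131
```

Run:
```python
from h import *
p,d=grab('wrist','w15')
o=get_obs(); print(o['time'],o['ee_pos'],o['tcp_rot'],o['q'],o['opening'],o['wrist_force'],o['torque'])
```

```text
19.7 [0.50328668 0.01216415 0.07983637] [-1.78858749e+02  6.95467520e-02  1.72067398e+02] [  1.97806664  -1.00441952 -15.28092443  75.85143558  -1.13618769
   9.91263022] 0.012703094331317905 [ 0.20915235  0.377412   -2.47135905] [ 0.03774582 -0.01349805  0.02762267]
```

View pics/w15.png

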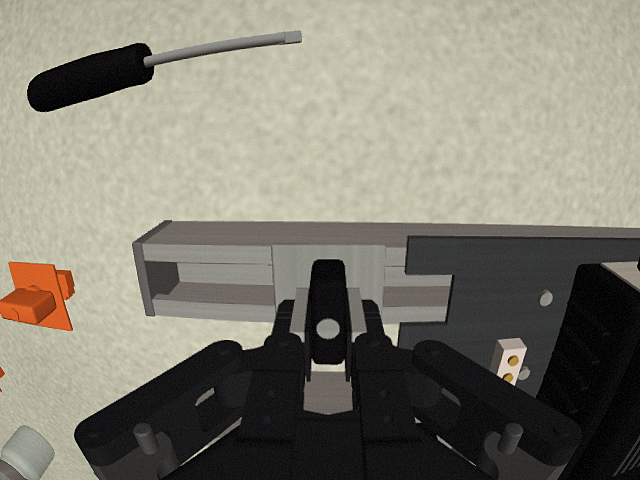

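>>> {"op": "servo_tool", "data": {"steps": [{"x": 0.7, "y": 5, "z": 0, "yaw": 0}, {"x": 2.0, "y": 14, "z": 0, "yaw": 0}, {"x": 3.3, "y": 23, "z": 0, "yaw": 0}, {"x": 4.6, "y": 32, "z": 0, "yaw": 0}, {"x": 5.8, "y": 41, "z": 0, "yaw": 0}, {"x": 6.7, "y": 47, "z": 0, "yaw": 0}, {"x": 7, "y": 49, "z": 0, "yaw": 0}, {"x": 7, "y": 49, "z": 0, "yaw": 0}]}}

```text
time: 20.7
ee_pos: [0.5103, 0.0612, 0.0798]
tcp_rot: [-178.9, 0.1, 172.1]
wrist_force: [0.5, -1.0, -1.4]
opening: 0.0131
```

Run:
```python
from h import *
p,d=grab('wrist','w16')
o=get_obs(); print(o['time'],o['ee_pos'],o['tcp_rot'],o['opening'],o['wrist_force'],o['torque'])
```

```text
20.75 [0.51025778 0.06107887 0.07978763] [-1.78855095e+02  6.50059747e-02  1.72062293e+02] 0.012911624168508235 [ 1.12711748  0.27555422 -1.59586267] [ 0.00059036 -0.005693   -0.02464705]
```

View pics/w16.png

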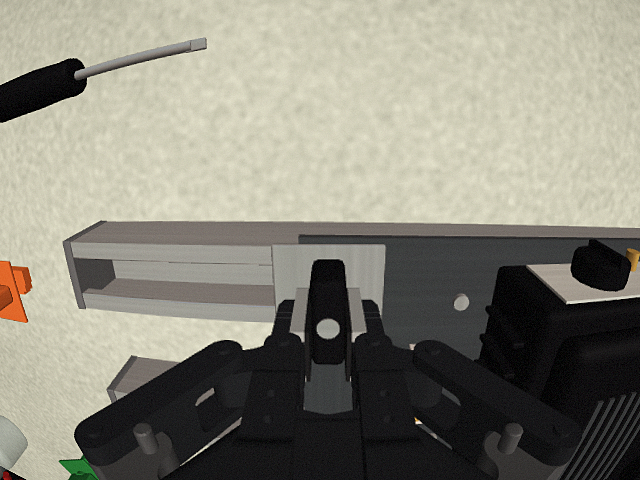

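>>> {"op": "servo_tool", "data": {"steps": [{"x": 0.15, "y": 1, "z": 0, "yaw": 0}, {"x": 0.3, "y": 2, "z": 0, "yaw": 0}, {"x": 0.45, "y": 3, "z": 0, "yaw": 0}, {"x": 0.55, "y": 4, "z": 0, "yaw": 0}, {"x": 0.55, "y": 4, "z": 0, "yaw": 0}]}}

```text
time: 21.38
ee_pos: [0.5108, 0.0652, 0.0798]
tcp_rot: [-178.9, 0.1, 172.1]
wrist_force: [0.0, 0.4, -2.1]
opening: 0.0131
```

>>> {"op": "servo_tool", "data": {"steps": [{"x": 0.1, "y": 0.7, "z": 0, "yaw": 0}, {"x": 0.2, "y": 1.4, "z": 0, "yaw": 0}, {"x": 0.2, "y": 1.4, "z": 0, "yaw": 0}]}}

```text
time: 21.75
ee_pos: [0.511, 0.0666, 0.0798]
tcp_rot: [-178.9, 0.1, 172.1]
wrist_force: [-0.2, 0.6, -2.1]
opening: 0.0128
```

>>> {"op": "servo_tool", "data": {"steps": [{"x": 0.07, "y": 0.5, "z": 0, "yaw": 0}, {"x": 0.14, "y": 1, "z": 0, "yaw": 0}, {"x": 0.14, "y": 1, "z": 0, "yaw": 0}]}}

```text
time: 22.12
ee_pos: [0.5112, 0.0676, 0.0798]
tcp_rot: [-178.9, 0.1, 172.1]
wrist_force: [-0.1, -0.1, -1.5]
opening: 0.0128
```

>>> {"op": "servo_tool", "data": {"steps": [{"x": 0.07, "y": 0.5, "z": 0, "yaw": 0}, {"x": 0.14, "y": 1, "z": 0, "yaw": 0}, {"x": 0.14, "y": 1, "z": 0, "yaw": 0}]}}

```text
time: 22.5
ee_pos: [0.5112, 0.0681, 0.0798]
tcp_rot: [-178.8, 0.1, 172.1]
wrist_force: [-0.8, -5.3, -0.3]
opening: 0.0131
```

>>> {"op": "servo_tool", "data": {"steps": [{"x": 0, "y": 0, "z": -0.8, "yaw": 0}, {"x": 0, "y": 0, "z": -1.6, "yaw": 0}, {"x": 0, "y": 0, "z": -2.2, "yaw": 0}, {"x": 0, "y": 0, "z": -2.2, "yaw": 0}]}}

```text
time: 23.0
ee_pos: [0.5113, 0.068, 0.0777]
tcp_rot: [-178.8, 0.1, 172.0]
wrist_force: [-0.3, -4.9, 2.3]
opening: 0.0127
```

Run:
```python
from h import *
o=get_obs(); print(o['time'],o['ee_pos'],o['tcp_rot'],o['opening'],o['wrist_force'],o['torque'])
```

```text
23.0 [0.51133437 0.06802029 0.07771487] [-1.78778473e+02  8.55576018e-02  1.72046437e+02] 0.012719115918553146 [-0.27858993 -4.89928489  2.29356228] [-1.00297784  0.15861876  0.02179219]
```

>>> {"op": "servo_tool", "data": {"steps": [{"x": 0, "y": 0, "z": 0, "yaw": 0}, {"x": 0, "y": 0, "z": 0, "yaw": 0}, {"x": 0, "y": 0, "z": 0, "yaw": 0}, {"x": 0, "y": 0, "z": 0, "yaw": 0}, {"x": 0, "y": 0, "z": 0, "yaw": 0}], "grip": 40}}

```text
time: 23.62
ee_pos: [0.5113, 0.0681, 0.0777]
tcp_rot: [-178.8, 0.1, 172.1]
wrist_force: [-0.9, -1.1, -0.5]
opening: 0.0401
```

Run:
```python
from h import *
p,d=grab('wrist','w17')
o=get_obs(); print(o['time'],o['ee_pos'],o['tcp_rot'],o['opening'],o['wrist_force'],o['torque'])
```

```text
23.675 [0.51134666 0.06805489 0.07770563] [-1.78781090e+02  8.62809108e-02  1.72050173e+02] 0.04012956629563406 [-0.00272574 -0.79862059 -0.90123779] [ 0.03325854 -0.00036867  0.03040772]
```

View pics/w17.png

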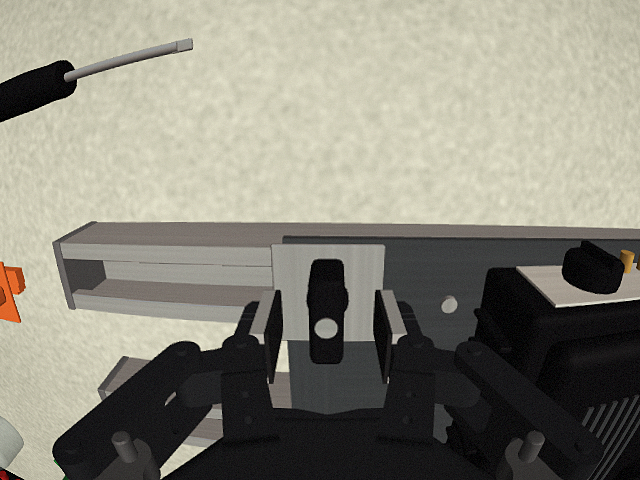

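>>> {"op": "servo_tool", "data": {"steps": [{"x": 0, "y": 0, "z": 10, "yaw": 0}, {"x": 0, "y": 0, "z": 30, "yaw": 0}, {"x": 0, "y": 0, "z": 60, "yaw": 0}, {"x": -10, "y": -30, "z": 90, "yaw": 0}, {"x": -20, "y": -60, "z": 110, "yaw": 0}, {"x": -20, "y": -60, "z": 110, "yaw": 0}, {"x": -20, "y": -60, "z": 110, "yaw": 0}]}}

```text
time: 24.55
ee_pos: [0.4914, 0.0082, 0.1878]
tcp_rot: [-178.8, 0.1, 172.0]
wrist_force: [0.0, -0.2, -0.4]
opening: 0.0402
```

Run:
```python
from h import *
p,d=grab('wrist','w18'); grab('side','d18'); s,_=grab('scene','s18'); q=load('d18')[0]
o=get_obs(); print(o['time'],o['ee_pos'],o['tcp_rot'],o['opening'],o['wrist_force'])
save('c18',np.hstack([cv2.resize(s[180:320,240:460],(400,255),interpolation=cv2.INTER_CUBIC),cv2.resize(q[180:310,240:390],(294,255),interpolation=cv2.INTER_CUBIC)]))
```

```text
24.7 [0.49120625 0.00862091 0.18700521] [-1.78776170e+02  1.68391917e-02  1.72094603e+02] 0.04019424272228349 [0.33661554 0.95383307 0.13686682]
```

View pics/w18.png

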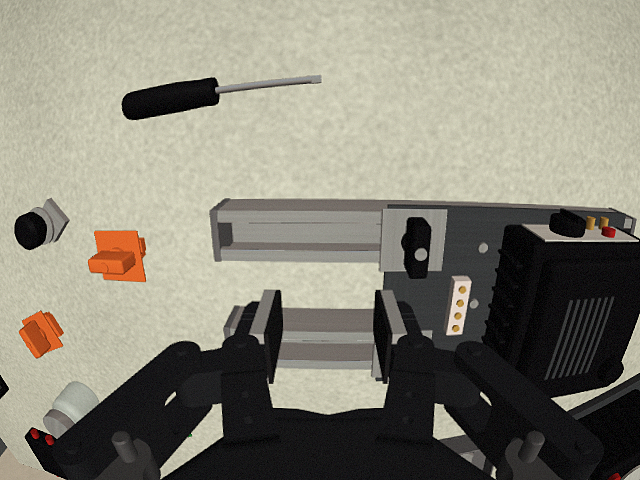

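View pics/c18.png

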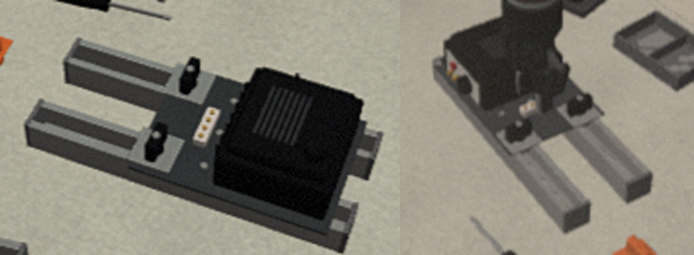

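Run:
```python
from h import *
p,d,pos,rot=load('w18')
save('c19',cv2.resize(p[190:330,360:470],None,fx=4.2,fy=4.2,interpolation=cv2.INTER_CUBIC))
```

```text
(no output)
```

View pics/c19.png

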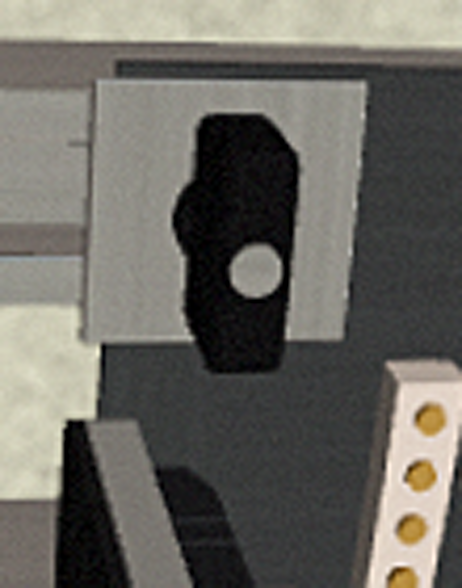

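Run:
```python
from h import *
p,d,pos,rot=load('w18')
f=lambda c,z: onz('wrist',np.array(c)/4.2+np.array([360,190]),z,pos,rot)*1e3
ex=np.array([np.cos(np.radians(-8)),np.sin(np.radians(-8))]);ey=np.array([-ex[1],ex[0]])
for nm,q in(('washer',f([(97,80),(367,82),(345,340),(83,340)],.048)),('edge',f([(118,64),(102,345),(97,415)],.045)),('dot',f([(256,270)],.074))):
    r=q[:,:2]-np.array([515.75,66.1]); b=np.c_[r@ex,r@ey]; print(nm,b.round(1).tolist(),b.mean(0).round(1))
    if nm=='washer':
        for i,j in((0,1),(3,2)):
            v=q[j]-q[i]; print(np.degrees(np.arctan2(v[1],v[0])))
```

```text
washer [[-30.3, -23.1], [-30.8, 25.6], [18.9, 26.6], [18.5, -23.2]] [-5.9  1.5]
82.52922679794361
81.63376913867758
edge [[-32.5, -19.1], [20.9, -19.2], [35.4, -19.3]] [  7.9 -19.2]
dot [[-5.4, 1.4]] [-5.4  1.4]
```

```bash
python3 -c "
from h import *
print(get_obs()['time'],job_done())"
```

```text
the job is handed in; nothing more can be done
24.7 None
```

The hammer-head bolt is home in the near notch, upright and crosswise, with its washer on the plate. I let go of it and handed the job in at 24.7 s.

**What I did**
- I fed the head down through the open slot with no contact force and turned the bolt clockwise.
- A tug up met about 15 N at bolt z of about 26 mm, which is where the head should catch under the lips.
- I slid it along the strut at z of about 24 mm until the neck met the notch bottom at about 5 N. Then I lowered it onto the plate and released it.

**Last checks**
- **Position:** the washer is centred on the slot line, about 6 mm off the notch centreline. It reads about 1 mm from home along the strut, which is within the camera error, and I felt it touch the notch bottom.
- **Angle:** within about 0.5° of crosswise.
- **Surroundings:** the gripper is well clear, and nothing else in view has moved.

**What did not go to plan**
- **Joint limit:** in the first turn the last joint reached its limit at about 87° of turn. The hand drifted about 28 mm along the slot, with almost no force at the wrist. I set the bolt down in the slot, regripped it with the hand turned half round, and finished the turn before the tug.
- **Hand tilt:** this left the hand tilted about 1.1° for the rest of the job. The bolt stands flat on its washer since release.

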